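Unsnap and slide off the welder's terminal cover

TASK

Uncover the terminals of the blue welder using only pushing fingertips: press its yellow snap tab fully in (it stays in), then push the released orange cover along its rails, away from the tab, until the terminal well is completely uncovered. Do not force the cover before the tab is in, and do not grasp or lift it: it stays flat on the welder's deck, between its guide rails. Leave all the loose things on and around the welder where they are.

Things in the scene. Friction and masses are not known exactly. Their poses are not given: they have to be found in the camera images.
- welder: Blue squat welding machine, 340 x 220 mm, flat top deck 140 mm above the bench; fixed. Origin: centre of its underside; x along its length from tab end to parking end, z up. The lane runs along its x at y = +35 mm: yellow tab (centre x = -119.5 mm), orange cover (start: x -90 to +5 mm), free parking deck, stop bar at x = +133 mm. Two rails 11 mm high guide the cover with 2 mm play.
- well (a point): Centre of the mouth of the terminal well, level with the deck: a 70 x 70 mm opening, 30 mm deep, with terminal studs, hidden below the cover at the start; welder x from -75 to -5 mm.
- tab (a joint): How far the yellow snap tab is pressed in, m: 0 to 0.002 at the start, 0.012 fully in (end stop). It sinks straight down against about 3.5 N of friction and stays where it is left, without springing back. A lug on it holds the cover on its seat until it is pressed in by about 9.5 mm.
- tab_top (a point): Middle of the top of the yellow tab, a pad 35 mm along the lane and 40 mm across; about 20 mm above the deck at the start, 8 mm when fully in. It is 12 mm away from the cover's end wall, and the cover stands 30 mm above the deck.
- cover: Orange terminal cover, 95 mm along the lane, 90 mm wide (110 over its bottom flanges), 30 mm high, about 180 g, loose; lips on the rails hold its flanges down on the seat. Origin: centre of its underside on the deck; x along the lane, away from the tab; z up. It uncovers the well after sliding 85 mm and meets the stop bar after 128 mm.
- cover_edge (a point): On the cover's upright end wall that faces the tab: the middle of that wall, 18 mm above the deck. Pushing here, away from the tab, slides the cover. Over the pressed tab, fingertips 15 mm above the deck pass the tab and still push on the wall.
- tin: Bystander, to be left alone: steel tin standing on the welder's deck beside the cover, 40 across, 32 high (sizes in mm). Origin: its underside, at the middle.
- nut: Bystander, to be left alone: round brass nut lying flat on the welder's deck beside the cover, 32 across, 12 high (sizes in mm). Origin: its underside, at the middle.
- wrench: Bystander, to be left alone: steel wrench lying on the bench beside the welder, about 200 long (sizes in mm). Origin: its underside, at the middle.
- brush: Bystander, to be left alone: brush lying on the bench beside the welder, about 200 long (sizes in mm). Origin: its underside, at the middle.
- can: Bystander, to be left alone: red spray can standing on the bench beside the welder, 60 across, 150 high (sizes in mm). Origin: its underside, at the middle.
- magnet: Bystander, to be left alone: red L-shaped welding magnet lying on the bench beside the welder, about 90 by 85, 30 high (sizes in mm). Origin: its underside, at the middle of its long leg.
- spool: Bystander, to be left alone: spool of copper wire standing on its flange on the bench beside the welder, 100 across, 45 high (sizes in mm). Origin: its underside, at the middle.

How it is judged (in metres and radians):
On the way, in this order (a step that is already met when the one before it is completed fails the run):
1. the snap tab is pressed in, with the cover still on its seat (value of joint tab above 0.0095 m and x of cover in the frame of welder below -0.0345 m), for 0.2 s.
2. the released cover is pushed clear of the terminal well (x of cover in the frame of welder above 0.0425 m), for 0.2 s.
At the end, for the whole second after the job is handed in: The tab is in (at least 9.5 mm), the cover has slid at least 85 mm from its seat, so that no part of it is over the terminal well, and lies at rest and flat on the deck between its guide rails (value of joint tab above 0.0095 m and x of cover in the frame of welder between 0.0425 and 0.095 m and y of cover in the frame of welder between 0.025 and 0.045 m and z of cover in the frame of welder between 0.136 and 0.145 m and angle between cover's own z axis and vertical below 0.08 rad and linear speed of cover below 0.02 m/s); the robot touches nothing.
It fails at once if the cover is forced more than 8 mm along while the tab is not in (x of cover in the frame of welder above -0.0345 m and value of joint tab below 0.007 m).
It fails at once if the cover is lifted more than 10 mm off the deck or tipped (z of cover in the frame of welder above 0.15 m or angle between cover's own z axis and vertical above 0.3 rad).
It fails at once if a bystander on or around the welder is shifted more than 15 mm or lifted (distance of any of tin, nut, wrench, brush, can, magnet, spool from where it was at the start of the episode above 0.015 m).
It also fails if it takes over 35 s, if anything falls off the work surface, if the arm or the gripper's body presses on something with over 40 N, if the wrist force passes 120 N, or if a joint passes its speed limit or range.

ROBOT

A 7-joint arm with a two-finger parallel gripper is mounted at the origin on the work surface. World frame = base frame: x ahead of the robot, y to its left, z up, the work surface at z = 0. Lengths are in mm, angles in rad, forces in N, time in s.
With the tool pointing down it reaches from about 350 to 900 mm from the base axis. Payload 7.2 kg.
Tool frame: the origin (TCP) lies at the very end of the fingers, on their centre line; the grasp point (between the pads) lies 19 mm behind it; z points along the fingers, y is the line along which they close (so a half turn about z gives the same grasp; the last joint's range is limited). The gripper opens to 88 mm and grips with 3 to 60 N. Pads are 20 mm wide; open, the fingers measure 115 mm over their backs; the gripper's body (75 mm by 178 mm) begins 61 mm behind the grasp point.
Start: joints at [1.225, 0.411, -0.013, 1.596, 0.006, 1.134, -0.082], TCP at [171.388, -601.045, 222.653] pointing down, gripper open.
Joint ranges: [-2.95, 2.95], [-0.29, 1.99], [-1.47, 1.44], [0.14, 2.54], [-1.03, 4.17], [0.13, 1.85], [-2.86, 2.86]. Speed limits (rad/s): [2.39, 2.39, 3.01, 3.01, 3.14, 3.14, 3.14].

INTERFACE

Orientations are given as a unit quaternion [x, y, z, w].
In Python, from rig import r, optics gives the robot as it stands.
- The arm moves only by the tool drive_tool, never from a script. Its argument "rows" is a list of rows, each a list of 7 numbers: the shift along the tool's x, y, z in m, then the turn, a rotation vector about the tool's x, y, z in rad, then the finger opening in m, from 0 to 0.0878. A call has 1 to 10 rows; each row is the pose to reach, as a shift and turn from the pose commanded when the call began, along the tool's axes at that moment; what a row does not reach only later rows make up. A row lasts 1/10 s, in which the tool goes at most 50 mm and 8.59 degrees, less where a joint would pass 70% of its speed; a pose out of reach is approached as far as the arm can. A call with a gripper value outside its range is refused whole. The fingers move at their own pace and stop on an object; "squeeze" is the grip in N (left out, the last holds). Time passes only in rows, so rows that repeat a pose let the fingers close. It gives the time, the measured TCP pose, the force, the opening and the grip force at its end, in the units of the state.
- r.observe(): the state, without advancing time (a new reading comes with each control period).
- optics.camera(name): name is "scene" or "top"; returns a dict with "color" (480x640x3 uint8, blue, green, red), "z_map" (480x640 float32, mm along the optical axis (not along the pixel's ray), 0 where there is no reading), "fx", "fy", "cx", "cy" (pixels), "rvec" (rotation vector, rad) and "tvec" (3), from world to camera coordinates, as OpenCV has them. Camera axes: x right, y down, z forward; pixel columns grow to the right and rows downward; lengths in mm; the calibration is good to about 2 mm. A picture is of the moment at which its call begins.
- r.job_done(): hands the job in; it is judged then, once.
The state is a dict: "t": time; "q": joint angles; "qd": joint speeds; "tau": joint torques, N m; "tcp_pos": TCP position; "ee_rot": TCP orientation; "wrist_force": force on the tool from outside, world axes, zero at the start; "torque": the same for the moment, N m; "width": finger opening in mm; "grasp_force": force on a finger pad.
Only numpy, scipy, OpenCV 4.12 (cv2) and the standard library are available. Lean on these libraries where they do the work, as an engineer would, in place of code of your own. Each camera call takes 0.05 s, during which the arm holds its last target. There are 200 camera calls.

## Working session

There is one attempt and no reset: what is moved stays moved. The work goes in short steps, Python scripts to look and compute and a tool call to move; the robot and the scene stay as the last step left them, time stands still between calls to the robot, and variables do not carry over. Pictures are saved under pics/ and viewed, at most 10 in all, crops included, and the job is handed in when it is done.

Besides the shell and the picture viewer there is one more tool, called after "Call:" as name(argument=value, ...), one argument or row to a line, values as JSON. drive_tool: Moves the arm, as the interface text tells. Its arguments: {"type":"object","properties":{"rows":{"type":"array","items":{"type":"array","items":{"type":"number"}}},"squeeze":{"type":"number"}},"required":["rows"]}

```bash
mkdir -p pics; ls
cat > h.py <<'E'
import numpy as np, cv2
from rig import r, optics
def pts(c):
    R=cv2.Rodrigues(np.array(c["rvec"],float))[0]; t=np.array(c["tvec"],float).ravel()
    v,u=np.mgrid[0:480,0:640]; z=c["z_map"]
    P=np.stack([(u-c["cx"])/c["fx"]*z,(v-c["cy"])/c["fy"]*z,z],-1)
    W=(P-t)@R; W[z==0]=np.nan
    return W
E
python3 - <<'E'
from h import *
print(r.observe())
for n in("top","scene"):
    c=optics.camera(n); cv2.imwrite(f"pics/{n}0.png",c["color"]); np.savez(f"{n}0.npz",**c)
E
```

```text
pics
{'t': 0.0, 'q': array([ 1.22478135,  0.4119322 , -0.01273985,  1.59700709,  0.00559753,
        1.13429731, -0.08218101]), 'qd': array([-0.00034744,  0.00010782, -0.00051559, -0.00087974,  0.00053887,
       -0.00017888, -0.0016484 ]), 'tau': array([ 5.32852864e-04, -5.87956774e+01,  6.42718077e-01, -2.91075647e+01,
       -5.35743451e-02,  1.83191017e-02,  1.42196150e-04]), 'tcp_pos': array([ 171.25166324, -600.56945766,  221.80393301]), 'ee_rot': array([ 9.90362836e-01,  1.38494790e-01, -1.60832640e-04, -7.87948437e-04]), 'wrist_force': array([-0.69713821, -0.09344811, -0.67497954]), 'torque': array([ 0.01054015,  0.032881  , -0.02337138]), 'grasp_force': 0.0, 'width': 87.65014954135125}
```

View pics/top0.png

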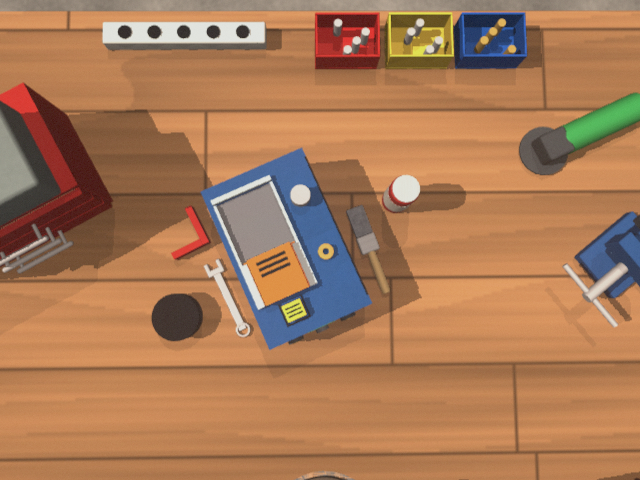

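View pics/scene0.png

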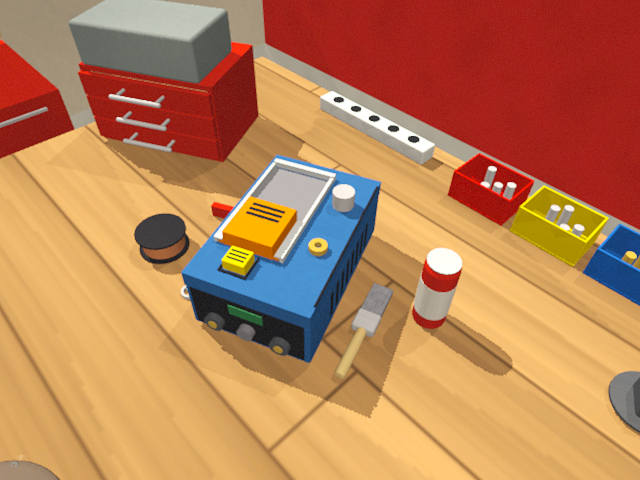

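The top view shows the tab at about (293,310), the cover at (277,272), the nut at (325,251), the tin at (300,194) and the can at (404,190). The scene view shows the tab at (238,261) and the cover at (260,225). I'll measure these from both views.

```bash
cat >> h.py <<'E'
def meas(c,box,lo,hi,band=4):
    """median height of top face, its centre/size/yaw from a colour mask within a pixel box"""
    W=pts(c); hsv=cv2.cvtColor(c["color"],cv2.COLOR_BGR2HSV)
    m=cv2.inRange(hsv,lo,hi)>0; b=np.zeros_like(m); b[box[1]:box[3],box[0]:box[2]]=1
    P=W[m&b]; P=P[~np.isnan(P[:,0])]
    z=np.percentile(P[:,2],85) ; z=np.median(P[abs(P[:,2]-z)<band,2]); T=P[abs(P[:,2]-z)<band]
    return len(T),z,cv2.minAreaRect(T[:,:2].astype(np.float32))
E
python3 - <<'E'
from h import *
B={"top":((275,293,315,328),(240,235,315,312),(195,140,380,355)),"scene":((215,242,262,282),(215,192,302,260),(180,150,385,365))}
for n in B:
    c=dict(np.load(f"{n}0.npz"))
    print(n,"cam",-cv2.Rodrigues(c["rvec"])[0].T@c["tvec"].ravel())
    print("tab",meas(c,B[n][0],(24,100,80),(40,255,255)))
    print("cover",meas(c,B[n][1],(5,150,100),(20,255,255)))
    print("deck",meas(c,B[n][2],(100,120,60),(120,255,255)))
E
```

```text
top cam [ 506.15727414   33.04945482 1275.55885719]
tab (331, np.float64(159.78329777483623), ((472.0428771972656, 59.01496124267578), (34.131568908691406, 38.33766174316406), 23.825342178344727))
cover (1918, np.float64(170.18192717885069), ((542.5931396484375, 89.12696838378906), (93.68790435791016, 89.92223358154297), 23.70356559753418))
deck (7877, np.float64(140.42872156773154), ((594.97900390625, 75.04268646240234), (337.8360900878906, 216.99266052246094), 23.578624725341797))
scene cam [ 204.9727984  -392.67572516  716.89402592]
tab (422, np.float64(159.36430411946785), ((471.486328125, 55.46992874145508), (36.78999328613281, 40.126522064208984), 22.92535972595215))
cover (515, np.float64(169.57220212055617), ((542.2466430664062, 86.25257110595703), (98.40859985351562, 90.17769622802734), 23.00898551940918))
deck (9030, np.float64(139.66695557807918), ((594.585693359375, 71.82244873046875), (342.4180603027344, 221.5096435546875), 23.51854705810547))
```

```bash
cat >> h.py <<'E'
from scipy.spatial.transform import Rotation as Ro
YAW=np.radians(23.55); D=np.array([np.cos(YAW),np.sin(YAW),0])
def to(p):
    s=r.observe(); R=Ro.from_quat(s["ee_rot"])
    G=Ro.from_euler("xz",[np.pi,YAW])   # tool x along lane, z down
    print("t",s["t"],"tcp",s["tcp_pos"].round(1),"F",s["wrist_force"].round(1),"shift m",(R.inv().apply(np.array(p)-s["tcp_pos"])/1000).round(4),"turn",(R.inv()*G).as_rotvec().round(4))
E
python3 - <<'E'
from h import *
to((471.7,57.3,215))
W=pts(dict(np.load("top0.npz"))); a=np.array([171,-601]);d=np.array([301,658])/723.
q=W[...,:2]-a; s=q@d; e=abs(q@np.array([-d[1],d[0]]))
for k in range(100,760,60):
    m=(e<170)&(abs(s-k)<30); print(k, np.nanmax(W[m][:,2]).round() if m.any() else None,end="; ")
E
```

```text
t 0.1 tcp [ 171.3 -600.6  221.9] F [ 0.1  1.  -0.2] shift m [ 0.4694 -0.5503  0.0076] turn [-0.0014 -0.     -0.1332]
100 10.0; 160 8.0; 220 8.0; 280 8.0; 340 9.0; 400 9.0; 460 10.0; 520 8.0; 580 145.0; 640 148.0; 700 174.0;
```

Call:
drive_tool(
  rows=[
    [0.03,-0.036,0,0,0,-0.02,0],
    [0.065,-0.075,0,0,0,-0.04,0],
    [0.1,-0.115,0,0,0,-0.06,0],
    [0.13,-0.153,0,0,0,-0.08,0],
    [0.163,-0.191,0,0,0,-0.1,0],
    [0.195,-0.229,0,0,0,-0.12,0],
    [0.228,-0.267,0,0,0,-0.133,0],
    [0.26,-0.305,0,0,0,-0.133,0],
    [0.293,-0.343,0,0,0,-0.133,0],
    [0.325,-0.38,0,0,0,-0.133,0],
  ],
)

```text
t: 1.1
tcp_pos: [378.6, -147.5, 222.7]
ee_rot: [0.979, 0.204, 0.0, 0.0]
wrist_force: [1.5, -0.2, 0.1]
width: 11.3
grasp_force: 0.0
```

```bash
python3 -c "
from h import *
to((471.7,57.3,200))"
```

```text
t 1.1 tcp [ 378.6 -147.5  222.7] F [ 1.5 -0.2  0.1] shift m [ 0.1671 -0.1506  0.0226] turn [ 0.0005  0.     -0.0006]
```

Call:
drive_tool(
  rows=[
    [0.04,-0.03,0,0,0,0,0],
    [0.075,-0.06,0,0,0,0,0],
    [0.11,-0.09,0.005,0,0,0,0],
    [0.14,-0.12,0.01,0,0,0,0],
    [0.16,-0.145,0.02,0,0,0,0],
    [0.167,-0.15,0.022,0,0,0,0],
    [0.167,-0.15,0.022,0,0,0,0],
    [0.167,-0.15,0.022,0,0,0,0],
    [0.167,-0.15,0.022,0,0,0,0],
    [0.167,-0.15,0.022,0,0,0,0],
  ],
)

```text
t: 2.1
tcp_pos: [471.5, 53.4, 201.0]
ee_rot: [0.979, 0.203, 0.0, 0.0]
wrist_force: [-0.5, 0.6, 0.0]
width: 0.3
grasp_force: 0.0
```

```bash
python3 -c "
from h import *
to((471.7,57.3,165))
c=optics.camera('scene'); cv2.imwrite('pics/s1.png',cv2.resize(c['color'][150:330,130:370],None,fx=3,fy=3))"
```

```text
t 2.1 tcp [471.5  53.4 201. ] F [-0.5  0.6  0. ] shift m [ 0.0017 -0.0036  0.036 ] turn [ 0.0008 -0.0002 -0.0025]
```

View pics/s1.png

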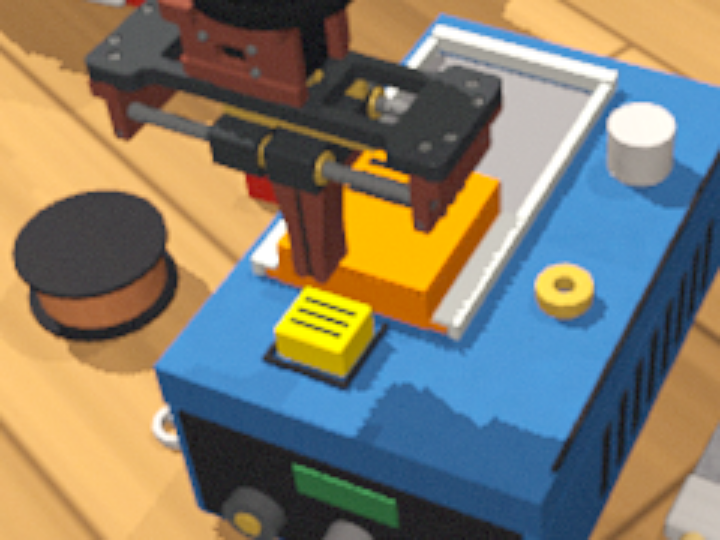

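The crop shows the closed fingertips at about (318,270), above the tab at (325,330). There's still a gap below them. Next I press down.

Call:
drive_tool(
  rows=[
    [0.001,-0.0035,0.015,0,0,-0.002,0],
    [0.001,-0.0035,0.03,0,0,-0.002,0],
    [0.001,-0.0035,0.038,0,0,-0.002,0],
    [0.001,-0.0035,0.041,0,0,-0.002,0],
    [0.001,-0.0035,0.044,0,0,-0.002,0],
    [0.001,-0.0035,0.047,0,0,-0.002,0],
    [0.001,-0.0035,0.05,0,0,-0.002,0],
    [0.001,-0.0035,0.0525,0,0,-0.002,0],
    [0.001,-0.0035,0.0535,0,0,-0.002,0],
    [0.001,-0.0035,0.0535,0,0,-0.002,0],
  ],
)

```text
t: 3.15
tcp_pos: [471.3, 58.1, 148.2]
ee_rot: [0.979, 0.205, 0.0, 0.001]
wrist_force: [-6.5, -3.4, 16.0]
width: 0.5
grasp_force: 8.0
```

Call:
drive_tool(
  rows=[
    [0,0,0.001,0,0,0,0],
    [0,0,0.001,0,0,0,0],
    [0,0,0.001,0,0,0,0],
    [0,0,-0.004,0,0,0,0],
    [0,0,-0.008,0,0,0,0],
    [0,0,-0.008,0,0,0,0],
    [0,0,-0.008,0,0,0,0],
  ],
)

```text
t: 3.85
tcp_pos: [471.2, 58.6, 155.0]
ee_rot: [0.979, 0.205, 0.0, -0.0]
wrist_force: [-0.4, -0.8, 0.3]
width: 0.5
grasp_force: 0.0
```

```bash
python3 -c "
from h import *
p=np.array((471.7,57.3,155)); to(p); to(p+124*D)
c=optics.camera('scene'); cv2.imwrite('pics/s2.png',cv2.resize(c['color'][150:330,130:370],None,fx=3,fy=3))
print(meas(c,(215,192,302,260),(5,150,100),(20,255,255)), meas(c,(215,242,262,282),(24,100,80),(40,255,255)))"
```

```text
t 3.85 tcp [471.2  58.6 155. ] F [-0.4 -0.8  0.3] shift m [-0.0001  0.0013 -0.    ] turn [-0.0002 -0.0004  0.0018]
t 3.85 tcp [471.2  58.6 155. ] F [-0.4 -0.8  0.3] shift m [0.1239 0.0016 0.    ] turn [-0.0002 -0.0004  0.0018]
(56, np.float64(261.4739686772234), ((487.607666015625, 23.339683532714844), (64.90497589111328, 98.23363494873047), 20.620521545410156)) (289, np.float64(147.2052255116188), ((469.78619384765625, 56.71952438354492), (35.23493576049805, 44.20814514160156), 25.770771026611328))
```

View pics/s2.png

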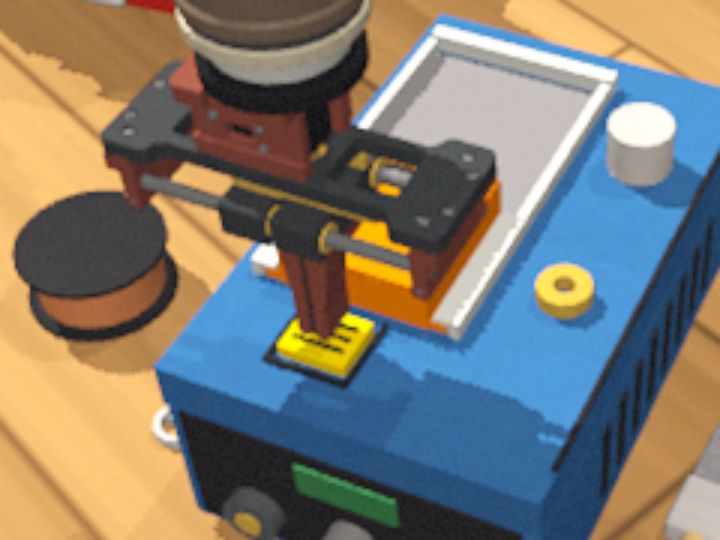

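The tab (crop 325,345) has sunk flush; its top is at 147 mm, so it is fully in. The cover is still on its seat, so I push along the lane.

Call:
drive_tool(
  rows=[
    [0.008,0.001,0,0,0,0,0],
    [0.014,0.001,0,0,0,0,0],
    [0.02,0.001,0,0,0,0,0],
    [0.026,0.001,0,0,0,0,0],
    [0.032,0.001,0,0,0,0,0],
    [0.038,0.001,0,0,0,0,0],
    [0.044,0.001,0,0,0,0,0],
    [0.05,0.001,0,0,0,0,0],
    [0.056,0.001,0,0,0,0,0],
    [0.062,0.001,0,0,0,0,0],
  ],
)

```text
t: 4.9
tcp_pos: [528.7, 82.6, 155.1]
ee_rot: [0.979, 0.205, 0.0, 0.0]
wrist_force: [-0.8, 0.2, -1.1]
width: 0.4
grasp_force: 0.3
```

Call:
drive_tool(
  rows=[
    [0.007,0.0005,0,0,0,0,0],
    [0.014,0.0005,0,0,0,0,0],
    [0.021,0.0005,0,0,0,0,0],
    [0.028,0.0005,0,0,0,0,0],
    [0.035,0.0005,0,0,0,0,0],
    [0.042,0.0005,0,0,0,0,0],
    [0.049,0.0005,0,0,0,0,0],
    [0.055,0.0005,0,0,0,0,0],
    [0.06,0.0005,0,0,0,0,0],
    [0.062,0.0005,0,0,0,0,0],
  ],
)

```text
t: 5.9
tcp_pos: [585.6, 107.0, 155.1]
ee_rot: [0.979, 0.205, -0.0, -0.0]
wrist_force: [-1.9, -1.2, 2.0]
width: 0.5
grasp_force: 1.2
```

Call:
drive_tool(
  rows=[
    [0,0,0,0,0,0,0],
    [0,0,0,0,0,0,0],
    [-0.01,0,0,0,0,0,0],
    [-0.03,0,0,0,0,0,0],
    [-0.05,0,-0.02,0,0,0,0],
    [-0.09,0,-0.06,0,0,0,0],
    [-0.13,0,-0.08,0,0,0,0],
    [-0.17,0,-0.1,0,0,0,0],
    [-0.2,0,-0.1,0,0,0,0],
    [-0.2,0,-0.1,0,0,0,0],
  ],
)

```text
t: 6.9
tcp_pos: [398.9, 24.5, 255.6]
ee_rot: [0.979, 0.204, 0.0, 0.002]
wrist_force: [0.4, -0.2, -0.5]
width: 0.3
grasp_force: 0.0
```

```bash
python3 -c "
from h import *
w=np.array((594.8,73.4))
for n,b in (('top',(195,170,315,312)),('scene',(215,150,330,270))):
    c=optics.camera(n); cv2.imwrite(f'pics/{n}3.png',c['color'][100:400,100:500])
    m=meas(c,b,(5,150,100),(20,255,255)); e=np.array(m[2][0])-w
    print(m, 'welder xy',e@D[:2], e@np.array([-D[1],D[0]]))
to((471.7,57.3,215))"
```

```text
(1876, np.float64(170.43923804804183), ((641.1029663085938, 132.1097412109375), (94.27217864990234, 90.0085678100586), 23.736845016479492)) welder xy 65.90390362471992 35.31959638860068
(370, np.float64(169.78424654400567), ((641.8837280273438, 125.22846984863281), (97.11296844482422, 82.54889678955078), 23.852760314941406)) welder xy 63.87023057945681 28.69950134637429
t 7.0 tcp [401.8  26.  255.5] F [-0.5  0.4 -0.1] shift m [ 0.0765 -0.0008  0.0406] turn [ 0.0019 -0.0012  0.0004]
```

View pics/scene3.png

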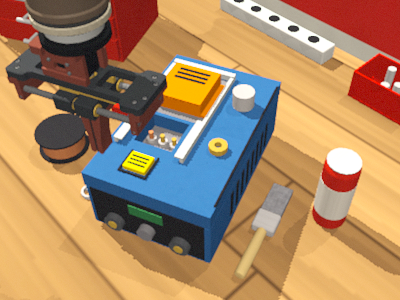

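The picture shows the well open with its studs at (160,137), the cover parked at (192,88) (welder x about 65 mm), the tab down and the gripper clear. I'm handing the job in.

```bash
python3 -c "
from h import *
print(r.job_done())"
```

```text
the job is handed in; nothing more can be done
None
```

The tab is pressed fully in and the cover has slid about 107 mm to welder x ≈ +65 mm, leaving the well uncovered; the tin, nut, can, brush and spool look undisturbed in the last picture, and the job is handed in with no verdict returned.

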